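# Tip two flanges down the voicing-bench chute and hold its flap up

### The arm

A 6-joint arm with a two-finger parallel gripper is mounted at the origin on the work surface. World frame = base frame: x ahead of the robot, y to its left, z up, the work surface at z = 0. Lengths are in m, angles in rad, forces in N, time in s.
With the tool pointing down it reaches from about 0.35 to 0.775 m from the base axis. Payload 5.5 kg.
Tool frame: the origin (TCP) lies midway between the tips of the shut fingers; the grasp point (between the pads) lies behind it (env.grip_point_offset is the z of the grasp point in the tool frame, in m); z points along the fingers, y is the direction in which the jaws open and shut (so a half turn about z gives the same grasp; the last joint's range is limited). The gripper opens to 85 mm and grips with 20 to 120 N. Pads are 22 mm wide; open, the fingers measure 114 mm over their backs; the gripper's body (76 mm by 85 mm) begins 54 mm behind the grasp point. The pads swing forward as they close: fully open they stand 13 mm farther back than shut.
Start: joints at [1.16, 0.313, 0.046, 1.304, 0, 1.431], TCP at [0.154, 0.554, 0.2] pointing down, gripper open.
Joint ranges: [-2.76, 2.76], [-0.86, 1.69], [-1.03, 1.26], [-2.2, 2.34], [-1.47, 1.5], [-3.14, 3.14]. Speed limits (rad/s): [2.57, 2.57, 3.14, 3.14, 3.14, 3.14].

### API

Orientations are given as a unit quaternion [w, x, y, z].
In Python, from workcell import env, viewer gives the robot as it stands. The module is installed in compiled form; this text tells all that it offers.
- The arm moves only by the shell command python3 -m inch 'ROWS' [OPENING] [FORCE]. ROWS is JSON, a list of rows, each a list of 2 entries, a list of its own where there are three numbers: the shift along the tool's x, y, z in m, then the turn about the tool's z in degrees. In form: [[[tx, ty, tz], spin], ...]. A call has 1 to 5 rows; each row is the pose to reach, as a shift and turn from the pose measured when the call began, along the tool's axes at that moment; what a row does not reach only later rows make up. A row lasts 1/12 s, in which the tool goes at most 41.7 mm and 7.16 degrees, less where a joint would pass 70% of its speed; a pose out of reach is approached as far as the arm can. A call with a gripper value outside its range is refused whole. OPENING is the closure, from 0 (fully open) to 1 (shut), set as the call begins (- or left out, the last holds). The fingers move at their own pace and stop on an object; FORCE is the grip in N (left out, the last holds). Time passes only in rows, so rows that repeat a pose let the fingers close. It gives the time, the measured TCP pose, the force and the opening at its end, in the units of the state.
- env.get_state(): the state, without advancing time (a new reading comes with each control period).
- viewer.read_camera(name): name is "scene" or "top" or "wrist"; returns a dict with "image" (480x640x3 uint8, red, green, blue), "depth" (480x640 float32, m along the optical axis (not along the pixel's ray), 0 where there is no reading), "vertical_fov" (degrees; the focal length in pixels is half the picture's height over the tangent of half this angle, whatever the lens; pixels are square), "cx", "cy" (the principal point, pixels), "R" (3x3) and "t" (3): a world point X has camera coordinates R X + t; the wrist camera has in their place "T_tool_cam" (4x4, takes a point from camera to tool coordinates, whose origin is the TCP and whose axes are the flange's). Camera axes: x right, y down, z forward; pixel columns grow to the right and rows downward; lengths in m; the calibration is good to about 2 mm. A picture is of the moment at which its call begins: read the wrist's pose just before it.
- env.hand_in(): hands the job in, once; it reports no verdict.
The state is a dict: "clock": time; "joint_pos": joint angles; "qvel": joint speeds; "tau": joint torques, N m; "tcp_pos": TCP position; "orientation": TCP orientation; "wrist_force": force on the tool from outside, world axes, zero at the start; "ft_torque": the same for the moment, N m; "finger_gap": finger opening in m.
Only numpy, scipy, OpenCV 4.12 (cv2) and the standard library are available. Lean on these libraries where they do the work, as an engineer would, in place of code of your own. Each camera call takes 0.05 s, during which the arm holds its last target. There are 200 camera calls.

### The job

Lay both brass flanges on the chute's level loading flap and let go of them there. Then raise the flap by its bar handle so that both slide down the chute into the tin tray, and finish still holding the flap up at 45 degrees with the gripper - do not let go at the end. Leave the key top, the pricking tool and the wrench where they lie.

Things in the scene. Friction and masses are not known exactly. Their poses are not given: they have to be found in the camera images.
- flange_a: brass piano flange, a small forked block 40 mm long (its x, -20 to +20), 16 mm wide (its y), 13 mm high (its z), about 50 g; lies flat on the bench; origin at the centre of its underside. Grip it across its 16 mm width.
- flange_b: second brass flange, the same as flange_a
- chute: walnut chute stand, fixed; origin on the bench right under the flap's hinge line, midway across; x points level down-chute (towards the tray), y across, z up. The flap lies level on it when down, top face at z = 90 mm. Past the hinge a slippery bed 120 mm wide, 6 mm lower than the hinge, slopes down (28 degrees) over 64 mm level to its lip at z = 50 mm over the tray; side walls rise 24 mm above it.
- flap (a joint): angle of the loading flap in rad: 0 = down and level (as it starts), grows as its free edge is raised, at most 1.4; 45 degrees = 0.785. It falls back down when let go; lifting takes about 1 to 2 N at the bar. The flap is a smooth flat walnut board 100 mm long (chute x = -100 to 0), 120 mm wide, 8 mm thick, without rims; parts on it begin to slide at about 15 to 25 degrees.
- hinge (a point): middle of the flap's hinge axis, which runs along the chute's y at chute x = 0, z = 90 mm (the flap's top face)
- handle (a point): centre of the flap's bar handle: round brass bar, 10 mm diameter, along the chute's y; with the flap down at chute x = -140, z = 86 mm, so 140 mm from the hinge axis and 4 mm under the flap's top plane. Two arms 6 mm thick at y = -45 and +45 mm carry it; the 84 mm between them is free, with a 35 mm gap to the flap's edge and nothing under the bar but the bench. Moves with the flap.
- tray: shallow tin tray at the foot of the chute, fixed: 160 mm (x, away from the chute) by 150 mm (y), walls 28 mm high and 3 mm thick; origin on the bench at the centre of its underside, 115 mm down-chute of the chute's origin
- key_top: bystander: ivory-coloured celluloid key top, flat plate 50 x 23 x 5 mm, origin at the centre of its underside
- pricker: bystander: bone-handled pricking tool lying on the bench, 120 mm long along its x (-85 to +35), 15 mm thick; origin on the underside at the handle's front end
- wrench: bystander: capstan wrench with a beech handle lying on the bench, 171 mm long along its x (-100 to +71), 20 mm wide, 16 mm high; origin on the underside at the handle's front end
Not all that is in view belongs to the job. What is shaped like the flange_a but blue or purple is not meant.

How it is judged:
On the way, in this order (a step that is already met when the one before it is completed fails the run):
1. both flanges lie released on the lowered flap (value of joint flap below 0.08 rad and x of flange_a in the frame of chute between -0.1 and 0 m and y of flange_a in the frame of chute between -0.06 and 0.06 m and z of flange_a in the frame of chute between 0.085 and 0.12 m and contact force between the fingers and flange_a below 0.1 N and x of flange_b in the frame of chute between -0.1 and 0 m and y of flange_b in the frame of chute between -0.06 and 0.06 m and z of flange_b in the frame of chute between 0.085 and 0.12 m and contact force between the fingers and flange_b below 0.1 N), for 0.3 s.
2. the gripper holds the flap up at 45 degrees (value of joint flap between 0.68 and 0.89 rad and contact force between the fingers and flap above 0.5 N), for 0.3 s.
At the end, for the whole second after the job is handed in: both flanges at rest in the tin tray, and the gripper's fingers still holding the flap at 45 degrees (within 6 degrees, contact over 0.5 N), no flange touching the flap or the fingers, the three bystanders within 40 mm of where they lay (all of step 2 and x of flange_a in the frame of tray between -0.08 and 0.08 m and y of flange_a in the frame of tray between -0.075 and 0.075 m and z of flange_a in the frame of tray between 0 and 0.05 m and linear speed of each of flange_a, flange_b below 0.03 m/s and contact force between each of the fingers, flap and flange_a below 0.1 N and x of flange_b in the frame of tray between -0.08 and 0.08 m and y of flange_b in the frame of tray between -0.075 and 0.075 m and z of flange_b in the frame of tray between 0 and 0.05 m and contact force between each of the fingers, flap and flange_b below 0.1 N and distance of each of key_top, pricker, wrench from where it was at the start of the episode below 0.04 m); the arm keeps its last pose, push and grip.
It fails at once if a bystander (key top, pricking tool or wrench) is moved more than 40 mm (distance of any of key_top, pricker, wrench from where it was at the start of the episode above 0.04 m).
It also fails if it takes over 64 s, if anything falls off the work surface, if the arm or the gripper's body presses on something with over 40 N, if the wrist force passes 120 N, or if a joint passes its speed limit or range.

## Working session

There is one attempt and no reset: what is moved stays moved. The work goes in short steps, Python scripts to look and compute and a shell command to move; the robot and the scene stay as the last step left them, time stands still between calls to the robot, and variables do not carry over. Pictures are saved under pics/ and viewed, on a budget of 10 in all, crops included, one or two more only if the job needs it, and the job is handed in when it is done.

```bash
mkdir -p pics; cat > h.py <<'E'
import numpy as np, cv2
from workcell import env, viewer
from scipy.spatial.transform import Rotation as Ro
def cam(n):
    s=env.get_state(); c=viewer.read_camera(n)
    if n=="wrist":
        q=s["orientation"]; T=np.eye(4); T[:3,:3]=Ro.from_quat([q[1],q[2],q[3],q[0]]).as_matrix(); T[:3,3]=s["tcp_pos"]
        W=T@np.array(c["T_tool_cam"])
    else:
        W=np.eye(4); R=np.array(c["R"]); W[:3,:3]=R.T; W[:3,3]=-R.T@np.array(c["t"])
    c["W"]=W; c["f"]=240/np.tan(np.radians(c["vertical_fov"])/2)
    return c
def ray(c,u,v):
    return c["W"][:3,:3]@np.array([(u-c["cx"])/c["f"],(v-c["cy"])/c["f"],1])
def onz(c,u,v,z):
    d=ray(c,u,v); o=c["W"][:3,3]; return o+d*(z-o[2])/d[2]
def dpt(c,u,v):
    return c["W"][:3,3]+ray(c,u,v)*c["depth"][int(v),int(u)]
def cloud(c):
    v,u=np.mgrid[:480,:640]; d=c["depth"]
    P=np.stack([(u-c["cx"])/c["f"]*d,(v-c["cy"])/c["f"]*d,d],-1)
    return P@c["W"][:3,:3].T+c["W"][:3,3]
def save(n,im): cv2.imwrite("pics/"+n,cv2.cvtColor(np.ascontiguousarray(im),cv2.COLOR_RGB2BGR))
E
python3 - <<'E'
from h import *
import pickle
s=env.get_state(); print(s["clock"],s["tcp_pos"],s["orientation"],s["finger_gap"],env.grip_point_offset)
for n in ("top","scene"):
    c=cam(n); save(n+"0.png",c["image"]); pickle.dump(c,open(n+"0.pkl","wb"))
    print(n,c["W"][:3].round(3).tolist(),c["f"])
E
```

```text
0.0 [0.15357963 0.55351189 0.19879404] [-2.56457640e-04  1.34974302e-01  9.90848663e-01 -8.94451465e-04] 0.08537501578432961 -0.0187
top [[0.001, -0.981, 0.193, 0.403], [-1.0, -0.005, -0.019, 0.057], [0.019, -0.193, -0.981, 0.962]] 479.4295822553983
scene [[-0.841, 0.425, -0.335, 1.008], [0.541, 0.663, -0.517, 0.672], [0.002, -0.616, -0.788, 1.059]] 528.3848443708013
```

View pics/top0.png

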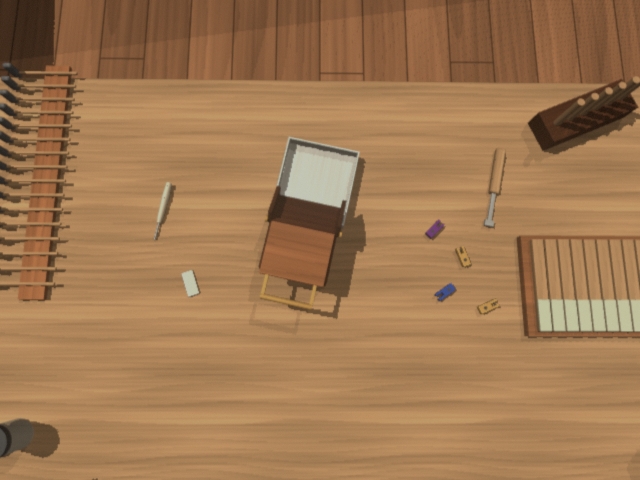

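View pics/scene0.png

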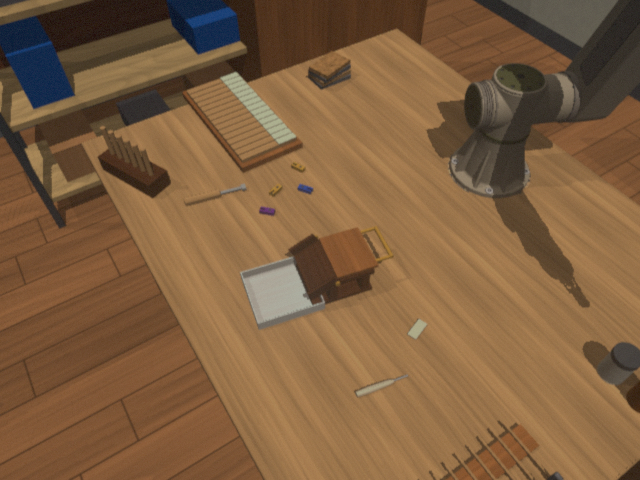

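The top view shows two brass forked blocks at (463,257) and (488,306). The blocks that could be mistaken for them are blue (446,292) and purple (435,229). The flap is at (300,252), the bar at (288,298), the tray at (320,175) and the wrench at (495,190). Next I'll measure these and make one close crop.

```bash
python3 - <<'E'
from h import *
import pickle
c=pickle.load(open("top0.pkl","rb")); im=c["image"]; hsv=cv2.cvtColor(im,cv2.COLOR_RGB2HSV)
for p in [(463,257),(484,307),(288,298)]: print(p,hsv[p[1],p[0]],hsv[p[1]+30,p[0]+5])
P=cloud(c)
tall=(P[...,2]>0.006)&(c["depth"]>0)
for nm,(x0,y0,x1,y1) in {"A":(452,243,475,270),"B":(474,294,502,318),"purple":(422,215,447,241),"blue":(432,280,460,304)}.items():
    m=np.zeros(tall.shape,np.uint8); m[y0:y1,x0:x1]=tall[y0:y1,x0:x1]
    v,u=np.nonzero(m); Q=P[v,u]
    W=np.array([onz(c,a,b,0.013)[:2] for a,b in zip(u,v)],np.float32)
    r=cv2.minAreaRect(W*1000); print(nm,len(u),Q[:,2].max().round(4),r)
# chute: flap top pts
top=(abs(P[...,2]-0.09)<0.006); m=np.zeros(top.shape,np.uint8); m[190:300,250:350]=top[190:300,250:350]
v,u=np.nonzero(m); W=np.array([onz(c,a,b,0.09)[:2] for a,b in zip(u,v)],np.float32)*1000
print("flap",len(u),cv2.minAreaRect(W),np.median(P[v,u,2]))
for v in (245,260,270,285,298): print(v,P[v,250:350:8,2].round(3))
cr=np.hstack([cv2.resize(im[210:330,420:520],(500,600),interpolation=cv2.INTER_CUBIC)[:, :400],cv2.resize(im[180:320,250:350],(400,560))[:560].repeat(1,0) if 0 else cv2.resize(im[180:320,250:350],(400,600))])
save("crop1.png",cr)
E
```

```text
(463, 257) [ 17 149 188] [ 15 122 165]
(484, 307) [ 17 106 116] [ 15 124 167]
(288, 298) [ 15 128 143] [ 15 124 160]
A 167 0.0174 ((558.1181640625, -253.70077514648438), (39.31221008300781, 19.23469352722168), 18.69437026977539)
B 165 0.0196 ((456.85882568359375, -298.91412353515625), (36.20610046386719, 43.886474609375), 6.897402286529541)
purple 150 0.0188 ((614.4526977539062, -199.34442138671875), (17.123096466064453, 41.993797302246094), 43.07154846191406)
blue 162 0.0169 ((487.24957275390625, -214.18460083007812), (17.12457847595215, 41.541015625), 33.93159866333008)
flap 3932 ((554.0302734375, 77.17725372314453), (145.2480926513672, 197.8646240234375), 77.97537231445312) 0.0903517886581417
245 [-0.003 -0.001  0.091  0.092  0.091  0.09   0.09   0.09   0.089  0.091
  0.091 -0.002  0.001]
260 [-0.    -0.001  0.089  0.092  0.09   0.09   0.092  0.089  0.09   0.092
  0.081 -0.001 -0.002]
270 [-0.001  0.001  0.09   0.09   0.089  0.093  0.089  0.092  0.089  0.092
 -0.001  0.002 -0.   ]
285 [-0.    -0.002  0.084  0.003  0.002  0.001 -0.     0.     0.092  0.093
  0.001  0.003 -0.   ]
298 [-0.001  0.002  0.093  0.094  0.087  0.003  0.003  0.002 -0.001 -0.
 -0.     0.002 -0.002]
```

View pics/crop1.png

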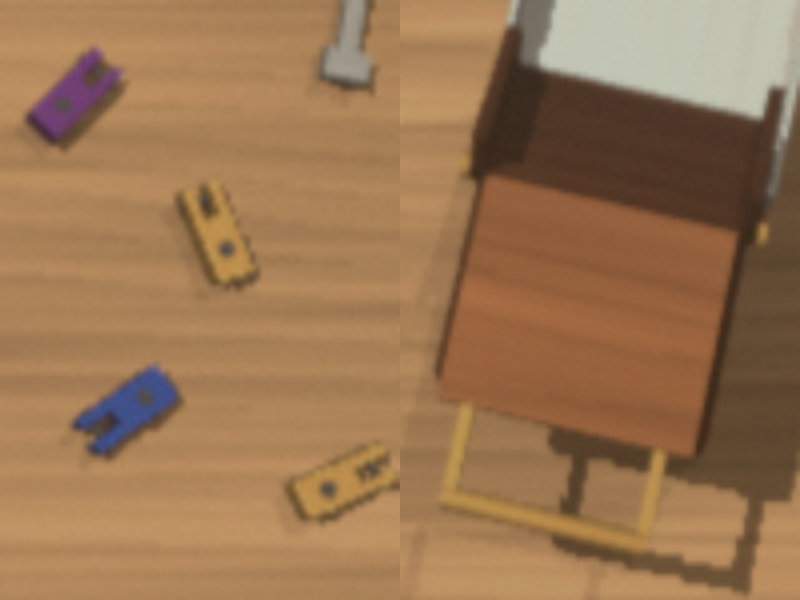

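The crop shows brass A at (463,257) and brass B at about (489,306), clearly different from the blue and purple blocks. The flap corners are (271,221), (334,234), (324,287) and (261,273). The bar runs from (261,296) to (311,307).

```bash
python3 - <<'E'
from h import *
import pickle
c=pickle.load(open("top0.pkl","rb")); im=c["image"]
P=cloud(c)
F=[onz(c,u,v,0.09)[:2] for u,v in [(271.25,221.5),(334.5,234.1),(324.25,286.6),(260.75,272.6)]]
print(np.round(F,4), [np.linalg.norm(F[i]-F[(i+1)%4]).round(4) for i in range(4)])
hm=(F[0]+F[1])/2; fm=(F[2]+F[3])/2
B=[onz(c,u,v,0.088)[:2] for u,v in [(261.25,296),(311.25,307.2)]]; bm=(B[0]+B[1])/2
print("hinge",hm,"free",fm,"bar",bm,"dist",np.linalg.norm(bm-hm), "bar len",np.linalg.norm(B[0]-B[1]))
for a in (hm-fm,hm-bm,(F[0]-F[1])@[[0,-1],[1,0]],(B[0]-B[1])@[[0,-1],[1,0]]): print("yaw",np.degrees(np.arctan2(a[1],a[0])))
# brass: local colour deviation + largest comp
lab=cv2.cvtColor(im,cv2.COLOR_RGB2LAB).astype(float)
for nm,(x0,y0,x1,y1) in {"A":(450,240,478,273),"B":(472,290,506,322)}.items():
    L=lab[y0:y1,x0:x1]; Z=cv2.medianBlur(P[y0:y1,x0:x1,2].astype(np.float32),3)
    m=(Z>0.006).astype(np.uint8)
    n,l,st,ce=cv2.connectedComponentsWithStats(m); k=1+st[1:,4].argmax()
    v,u=np.nonzero(l==k); W=np.array([onz(c,a+x0,b+y0,0.011)[:2] for a,b in zip(u,v)],np.float32)*1000
    w,V=np.linalg.eigh(np.cov(W.T)); print(nm,len(u),ce[k]+[x0,y0],W.mean(0),cv2.minAreaRect(W),"axis yaw",np.degrees(np.arctan2(V[1,1],V[0,1])),np.sqrt(w*12))
E
```

```text
[[0.6088 0.1266]
 [0.5854 0.0087]
 [0.4877 0.0279]
 [0.5129 0.1438]] [np.float64(0.1202), np.float64(0.0996), np.float64(0.1186), np.float64(0.0974)]
hinge [0.5970653  0.06763278] free [0.50028693 0.08587337] bar [0.46053461 0.09676543] dist 0.1396042325388856 bar len 0.09284834302463679
yaw -10.673773583735056
yaw -12.045024862023826
yaw -11.222674371794529
yaw -12.39646877047406
A 169 [462.95857988 255.9704142 ] [ 558.1166  -255.21713] ((558.55859375, -254.7205047607422), (39.37594223022461, 18.51178741455078), 18.694488525390625) axis yaw -160.76107341759098 [18.40961    38.56038086]
B 166 [487.76506024 305.90963855] [ 458.0795 -298.9061] ((457.8499450683594, -299.2601013183594), (17.185302734375, 40.16287612915039), 25.643131256103516) axis yaw 113.80351606796758 [17.1729946  39.10188437]
```

```bash
cat > go.py <<'E'
import sys
from h import *
x,y,z,yaw=map(float,sys.argv[1:5])
s=env.get_state(); q=s["orientation"]; R=Ro.from_quat([q[1],q[2],q[3],q[0]]).as_matrix()
d=R.T@(np.array([x,y,z])-s["tcp_pos"])
cy=np.degrees(np.arctan2(R[1,1],R[0,1])); sp=-((yaw-cy+90)%180-90)
print("t",round(s["clock"],2),"tcp",np.round(s["tcp_pos"],4),"jawyaw",round(cy,2),"tilt",np.round(R[:,2],3),"gap",round(s["finger_gap"],4),"F",np.round(s["wrist_force"],2),"j6",np.round(s["joint_pos"][5],2))
print("SHIFT",np.round(d,4),"SPIN",round(sp,1))
E
python3 go.py 0.558 -0.255 0.2 109
```

```text
t 0.1 tcp [0.1536 0.5536 0.1989] jawyaw 74.48 tilt [-0.001 -0.001 -1.   ] gap 0.0853 F [ 0.34  0.52 -0.83] j6 1.43
SHIFT [-6.059e-01 -6.710e-01 -2.000e-04] SPIN -34.5
```

```bash
python3 -m inch '[[[-0.606,-0.671,0],-34.5],[[-0.606,-0.671,0],-34.5],[[-0.606,-0.671,0],-34.5],[[-0.606,-0.671,0],-34.5],[[-0.606,-0.671,0],-34.5]]' 0 ; python3 go.py 0.558 -0.255 0.2 109
```

```text
clock: 0.52
tcp_pos: [0.2414, 0.3784, 0.1995]
orientation: [-0.001, -0.159, 0.987, -0.001]
wrist_force: [0.7, 0.2, 1.1]
finger_gap: 0.085
t 0.52 tcp [0.2414 0.3784 0.1995] jawyaw 108.24 tilt [-0.001 -0.002 -1.   ] gap 0.085 F [0.65 0.18 1.05] j6 0.51
SHIFT [-1.024e-01 -7.006e-01  5.000e-04] SPIN -0.8
```

```bash
for i in 1; do python3 -m inch '[[[-0.102,-0.7,0],-0.8],[[-0.102,-0.7,0],-0.8],[[-0.102,-0.7,0],-0.8],[[-0.102,-0.7,0],-0.8],[[-0.102,-0.7,0],-0.8]]' >/dev/null; python3 -m inch '[[[-0.073,-0.5,0],0],[[-0.073,-0.5,0],0],[[-0.073,-0.5,0],0],[[-0.073,-0.5,0],0],[[-0.073,-0.5,0],0]]' >/dev/null; python3 -m inch '[[[-0.04,-0.28,0],0],[[-0.04,-0.28,0],0],[[-0.04,-0.28,0],0],[[-0.04,-0.28,0],0],[[-0.04,-0.28,0],0]]'; done; python3 go.py 0.558 -0.255 0.2 109
```

```text
clock: 1.77
tcp_pos: [0.5246, -0.179, 0.2001]
orientation: [-0.001, -0.165, 0.986, -0.001]
wrist_force: [1.2, 0.6, 0.7]
finger_gap: 0.0856
t 1.77 tcp [ 0.5246 -0.179   0.2001] jawyaw 109.01 tilt [-0.002 -0.002 -1.   ] gap 0.0856 F [1.25 0.64 0.72] j6 -0.8
SHIFT [-0.0068 -0.0827  0.0001] SPIN 0.0
```

```bash
python3 -m inch '[[[-0.007,-0.042,0],0],[[-0.007,-0.083,0],0],[[-0.007,-0.083,0.03],0],[[-0.007,-0.083,0.06],0],[[-0.007,-0.083,0.06],0]]' 0.45 30; python3 - <<'E'
from h import *
import pickle
c=cam("wrist"); save("w1.png",c["image"]); pickle.dump(c,open("w1.pkl","wb"))
print(c["W"].round(3).tolist(),c["f"])
hsv=cv2.cvtColor(c["image"],cv2.COLOR_RGB2HSV)
E
python3 go.py 0.558 -0.255 0.05 109
```

```text
clock: 2.18
tcp_pos: [0.5544, -0.2541, 0.1331]
orientation: [-0.005, -0.164, 0.986, 0.003]
wrist_force: [-0.8, 0.4, -2.0]
finger_gap: 0.0475
[[-0.325, 0.902, 0.284, 0.48], [0.946, 0.307, 0.105, -0.281], [0.007, 0.302, -0.953, 0.307], [0.0, 0.0, 0.0, 1.0]] 410.03900295462137
t 2.23 tcp [ 0.5552 -0.2539  0.1361] jawyaw 108.97 tilt [-0.009  0.003 -1.   ] gap 0.0469 F [0.44 0.43 1.39] j6 -0.89
SHIFT [-0.003  -0.0024  0.0861] SPIN -0.0
```

View pics/w1.png

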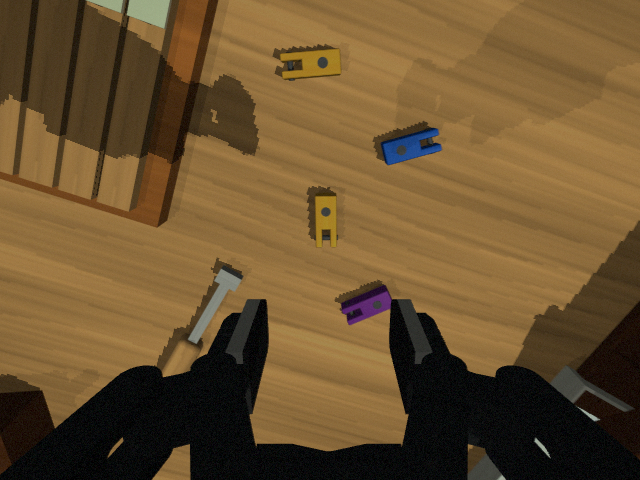

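The wrist view shows A at about (326,220), aligned with the fingers, and B at (312,63). The decoys are clearly separate.

```bash
cat > fl.py <<'E'
from h import *
def brass(c,z,boxes,smin=165,vmin=130):
    hsv=cv2.cvtColor(c["image"],cv2.COLOR_RGB2HSV)
    m=cv2.inRange(hsv,(16,smin,vmin),(30,255,255))
    for (x0,y0,x1,y1) in boxes:
        k=np.zeros_like(m); k[y0:y1,x0:x1]=m[y0:y1,x0:x1]
        n,l,st,ce=cv2.connectedComponentsWithStats(k)
        if n<2: print("none"); continue
        v,u=np.nonzero(l==1+st[1:,4].argmax())
        W=np.array([onz(c,a,b,z)[:2] for a,b in zip(u,v)],np.float32)*1000
        r=cv2.minAreaRect(W); bx=cv2.boxPoints(r); e=bx[1]-bx[0] if np.linalg.norm(bx[1]-bx[0])>np.linalg.norm(bx[2]-bx[1]) else bx[2]-bx[1]
        print(len(u),"centre",np.round(r[0],1),"size",np.round(r[1],1),"yaw",np.degrees(np.arctan2(e[1],e[0])).round(1),"depth z",np.median([dpt(c,a,b)[2] for a,b in zip(u,v)]).round(4))
E
python3 - <<'E'
from fl import *
import pickle
c=pickle.load(open("w1.pkl","rb"))
hsv=cv2.cvtColor(c["image"],cv2.COLOR_RGB2HSV); print(hsv[235,320],hsv[200,318],hsv[65,330],hsv[220,380])
brass(c,0.013,[(300,180,350,260),(265,35,350,90)])
E
```

```text
[ 22 192 165] [ 21 199 168] [ 21 204 164] [ 18 140 148]
826 centre [ 557.7 -254.5] size [39.4 15.4] yaw 19.3 depth z 0.0125
1145 centre [ 457.5 -299.2] size [15.3 39.4] yaw -66.6 depth z 0.0124
```

```bash
python3 -m inch '[[[-0.003,-0.001,0.035],0],[[-0.003,-0.001,0.07],0],[[-0.003,-0.001,0.1],0],[[-0.003,-0.001,0.1],0],[[-0.003,-0.001,0.1],0]]' >/dev/null; python3 go.py 0.5577 -0.2545 0.003 109.3
```

```text
t 2.65 tcp [ 0.5568 -0.2526  0.0366] jawyaw 109.02 tilt [-0.011  0.004 -1.   ] gap 0.0472 F [ 0.85 -0.14  0.2 ] j6 -0.89
SHIFT [-0.0005 -0.0023  0.0336] SPIN -0.3
```

```bash
python3 -m inch '[[[-0.0005,-0.002,0.015],0],[[-0.0005,-0.002,0.027],0],[[-0.0005,-0.002,0.033],0],[[-0.0005,-0.002,0.033],0],[[-0.0005,-0.002,0.033],0]]' >/dev/null; python3 go.py 0.5577 -0.2545 0.003 109.3;  python3 -m inch '[[[0,0,0],0],[[0,0,0],0],[[0,0,0],0],[[0,0,0],0],[[0,0,0],0]]' 1 30; python3 go.py 0.5577 -0.2545 0.003 109.3
```

```text
t 3.07 tcp [ 0.5588 -0.2547  0.0057] jawyaw 109.04 tilt [-0.009  0.003 -1.   ] gap 0.0468 F [ 0.68  0.62 -0.18] j6 -0.89
SHIFT [0.001  0.0005 0.0027] SPIN -0.3
clock: 3.48
tcp_pos: [0.5588, -0.2548, 0.006]
orientation: [-0.004, -0.165, 0.986, 0.002]
wrist_force: [0.4, 0.1, -0.0]
finger_gap: 0.0003
t 3.48 tcp [ 0.5588 -0.2548  0.006 ] jawyaw 109.03 tilt [-0.009  0.003 -1.   ] gap 0.0003 F [ 0.39  0.1  -0.01] j6 -0.89
SHIFT [0.001  0.0006 0.003 ] SPIN -0.3
```

The fingers shut on nothing, so I'll open, rise a little and look.

```bash
python3 - <<'E'
from fl import *
c=cam("wrist"); save("w2.png",c["image"])
E
python3 -m inch '[[[0,0,0],0],[[0,0,-0.02],0],[[0,0,-0.06],0],[[0,0,-0.09],0],[[0,0,-0.09],0]]' 0.45; python3 - <<'E'
from fl import *
c=cam("wrist"); save("w3.png",c["image"])
brass(c,0.013,[(280,150,370,290),(235,5,380,140)])
a=cv2.imread("pics/w2.png"); b=cv2.imread("pics/w3.png"); cv2.imwrite("pics/w23.png",np.hstack([a[120:480,120:520],b[120:480,120:520]]))
E
```

```text
clock: 3.95
tcp_pos: [0.5632, -0.2572, 0.1027]
orientation: [-0.0, -0.165, 0.986, -0.001]
wrist_force: [1.3, -0.1, 0.3]
finger_gap: 0.0472
999 centre [ 557.2 -255. ] size [38.9 15.1] yaw 18.9 depth z 0.0124
1491 centre [ 457.8 -299.4] size [15.3 39.2] yaw -66.7 depth z 0.0124
```

View pics/w23.png

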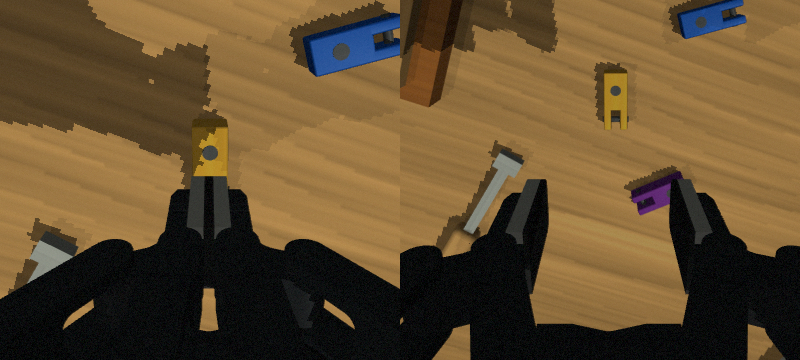

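```bash
python3 -m inch '[[[0,0,0],0],[[0,0,0],0],[[0,0,0],0],[[0,0,0],0],[[0,0,0],0]]' 0.7 ; python3 go.py 0.5575 -0.2548 0.05 109; python3 - <<'E'
from h import *
s=env.get_state(); c=cam("wrist")
P=cloud(c); Q=(P-s["tcp_pos"]); q=s["orientation"]; R=Ro.from_quat([q[1],q[2],q[3],q[0]]).as_matrix(); Q=Q@R
ok=(c["depth"]>0.02)&(Q[...,2]<0.04)&(abs(Q[...,1])<0.05)&(abs(Q[...,0])<0.04)
q=Q[ok]; print(len(q),"tool z max pctl",np.percentile(q[:,2],[50,90,97,99,99.8,100]).round(4))
t=q[q[:,2]>np.percentile(q[:,2],97)-0.003]; 
for sg in (-1,1):
    a=t[t[:,1]*sg>0]; print(sg,len(a),a.mean(0).round(4),a.min(0).round(4),a.max(0).round(4))
E
```

```text
clock: 4.42
tcp_pos: [0.5615, -0.2562, 0.0988]
orientation: [-0.002, -0.165, 0.986, 0.0]
wrist_force: [-0.2, 0.8, -0.2]
finger_gap: 0.0256
t 4.42 tcp [ 0.5615 -0.2562  0.0988] jawyaw 109.03 tilt [-0.004  0.    -1.   ] gap 0.0256 F [-0.22  0.78 -0.21] j6 -0.89
SHIFT [0.0032 0.0026 0.0488] SPIN 0.0
48392 tool z max pctl [-0.0941 -0.0685 -0.0476 -0.0397 -0.0345 -0.0309]
-1 924 [ 0.0076 -0.0175 -0.0431] [-0.0101 -0.0267 -0.0506] [ 0.0128 -0.0128 -0.0309]
1 932 [ 0.0076  0.0172 -0.0431] [-0.0106  0.0125 -0.0506] [ 0.0128  0.0263 -0.0311]
```

The depth shows the finger tips about 31 mm behind the reported TCP, which explains the miss. I'll go lower in stages, checking the tip height from depth and watching the force.

```bash
cat > tip.py <<'E'
from h import *
s=env.get_state(); c=cam("wrist")
q=s["orientation"]; R=Ro.from_quat([q[1],q[2],q[3],q[0]]).as_matrix()
Q=(cloud(c)-s["tcp_pos"])@R; g=s["finger_gap"]/2
for sg in (-1,1):
    k=(c["depth"]>0.02)&(abs(Q[...,0])<0.02)&(sg*Q[...,1]>g-0.003)&(sg*Q[...,1]<g+0.016)
    z=Q[...,2][k]; z=z[z<-0.02]; zz=np.sort(z); print("tip tool z",zz[-30:].mean().round(4),zz[-1].round(4),"world z",(s["tcp_pos"][2]-zz[-30:].mean()).round(4))
E
python3 -m inch '[[[0.003,0.0025,0.04],0],[[0.003,0.0025,0.075],0],[[0.003,0.0025,0.095],0],[[0.003,0.0025,0.095],0],[[0.003,0.0025,0.095],0]]' 0.62; python3 go.py 0.5575 -0.2548 -0.028 109.1; python3 tip.py
```

```text
clock: 4.88
tcp_pos: [0.5564, -0.2542, 0.0027]
orientation: [-0.003, -0.165, 0.986, 0.001]
wrist_force: [1.7, 0.5, 0.0]
finger_gap: 0.0322
t 4.88 tcp [ 0.5564 -0.2542  0.0027] jawyaw 109.03 tilt [-0.007  0.002 -1.   ] gap 0.0322 F [1.74 0.48 0.05] j6 -0.89
SHIFT [-0.001  -0.0011  0.0307] SPIN -0.1
tip tool z -0.0328 -0.0313 world z 0.0355
tip tool z -0.033 -0.0309 world z 0.0357
```

```bash
python3 -m inch '[[[-0.001,-0.001,0.01],0],[[-0.001,-0.001,0.02],0],[[-0.001,-0.001,0.024],0],[[-0.001,-0.001,0.024],0]]'; python3 tip.py; python3 go.py 0.5575 -0.2548 -0.028 109.1
```

```text
clock: 5.27
tcp_pos: [0.5584, -0.2553, -0.0205]
orientation: [-0.002, -0.165, 0.986, 0.001]
wrist_force: [-0.6, 0.3, 1.1]
finger_gap: 0.0328
tip tool z -0.02 -0.02 world z -0.0005
tip tool z -0.02 -0.02 world z -0.0005
t 5.32 tcp [ 0.5586 -0.2555 -0.02  ] jawyaw 109.03 tilt [-0.005  0.    -1.   ] gap 0.0321 F [-0.21 -0.2   0.33] j6 -0.89
SHIFT [0.0008 0.001  0.008 ] SPIN -0.1
```

```bash
python3 -m inch '[[[0.0005,0.001,0.004],0],[[0.0005,0.001,0.007],0],[[0.0005,0.001,0.007],0]]'; python3 -m inch '[[[0,0,0],0],[[0,0,0],0],[[0,0,0],0],[[0,0,0],0]]' 1 40; python3 go.py 0.5575 -0.2548 0.18 109.1
```

```text
clock: 5.57
tcp_pos: [0.5574, -0.2543, -0.0276]
orientation: [-0.003, -0.165, 0.986, 0.001]
wrist_force: [0.2, -0.9, 0.3]
finger_gap: 0.0321
clock: 5.9
tcp_pos: [0.5574, -0.2544, -0.0275]
orientation: [-0.003, -0.165, 0.986, 0.001]
wrist_force: [-0.3, 0.9, -0.4]
finger_gap: 0.0148
t 5.9 tcp [ 0.5574 -0.2544 -0.0275] jawyaw 109.04 tilt [-0.005  0.001 -1.   ] gap 0.0148 F [-0.26  0.89 -0.36] j6 -0.89
SHIFT [ 1.100e-03  1.000e-04 -2.075e-01] SPIN -0.1
```

```bash
python3 -m inch '[[[0,0,-0.04],0],[[0,0,-0.08],0],[[0,0,-0.12],0],[[0,0,-0.16],0],[[0,0,-0.16],0]]'; python3 go.py 0.542 0.0486 0.13 78.5
```

```text
clock: 6.32
tcp_pos: [0.5626, -0.2571, 0.1419]
orientation: [0.003, -0.165, 0.986, -0.004]
wrist_force: [0.8, -0.0, 0.8]
finger_gap: 0.0149
t 6.32 tcp [ 0.5626 -0.2571  0.1419] jawyaw 109.04 tilt [ 0.007 -0.007 -1.   ] gap 0.0149 F [ 0.78 -0.04  0.83] j6 -0.89
SHIFT [-0.0802  0.2958  0.0097] SPIN 30.5
```

```bash
python3 -m inch '[[[-0.01,0.037,0],7],[[-0.021,0.075,0],14],[[-0.032,0.113,0],21],[[-0.043,0.151,0],28],[[-0.053,0.19,0],30.5]]' >/dev/null;  python3 go.py 0.542 0.0486 0.13 78.5
```

```text
t 6.73 tcp [ 0.5506 -0.059   0.1405] jawyaw 78.17 tilt [ 0.007 -0.007 -1.   ] gap 0.0147 F [ 1.18  0.4  -0.63] j6 -0.04
SHIFT [0.0306 0.1036 0.0097] SPIN -0.3
```

```bash
python3 -m inch '[[[0.012,0.04,0],0],[[0.024,0.08,0],0],[[0.031,0.104,0.01],0],[[0.031,0.104,0.02],0],[[0.031,0.104,0.02],0]]' >/dev/null;  python3 go.py 0.542 0.0486 0.067 78.5; python3 - <<'E'
from fl import *
import pickle
c=cam("wrist"); save("w4.png",c["image"]); pickle.dump(c,open("w4.pkl","wb"))
E
```

```text
t 7.15 tcp [0.5401 0.0506 0.1177] jawyaw 78.37 tilt [ 0.004 -0.007 -1.   ] gap 0.0147 F [ 0.35 -0.45 -0.63] j6 0.15
SHIFT [-0.002  -0.0013  0.0507] SPIN -0.1
```

View pics/w4.png

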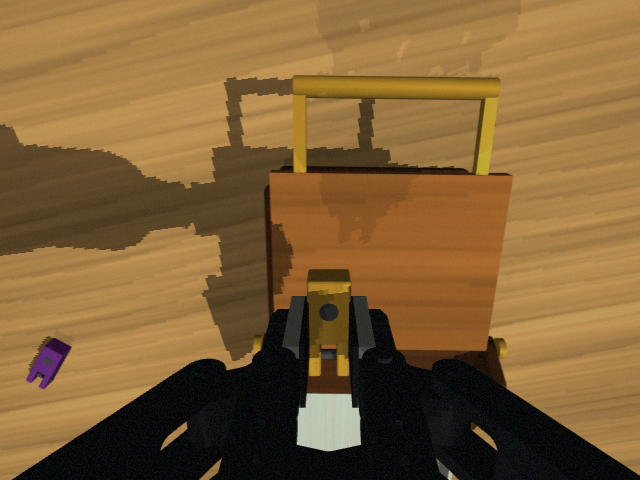

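The flange is held between the pads at (328,320). The bar runs from (294,87) to (499,88). The flap's free edge runs from (271,171) to (512,175), with its hinge corner at (490,350).

```bash
python3 - <<'E'
from h import *
import pickle
c=pickle.load(open("w4.pkl","rb"))
for n,u,v,z in [("barL",295,87,.087),("barR",499,88,.087),("freeL",271,171,.09),("freeR",512,175,.09),("hingeR",490,350,.09)]:
    print(n,onz(c,u,v,z).round(4))
print("bar depth",[dpt(c,u,87).round(4).tolist() for u in (330,396,450)], "flap depth",dpt(c,420,250).round(4))
E
python3 -m inch '[[[-0.002,-0.001,0.018],0],[[-0.002,-0.001,0.036],0],[[-0.002,-0.001,0.046],0],[[-0.002,-0.001,0.046],0],[[-0.002,-0.001,0.046],0]]'; python3 go.py 0.542 0.0486 0.0635 78.5
```

```text
barL [0.4516 0.052  0.087 ]
barR [0.4712 0.1451 0.087 ]
freeL [0.4871 0.0319 0.09  ]
freeR [0.5126 0.1473 0.09  ]
hingeR [0.6106 0.1289 0.09  ]
bar depth [[0.4549, 0.068, 0.0904], [0.461, 0.0976, 0.0906], [0.466, 0.1219, 0.0905]] flap depth [0.5429 0.0981 0.0893]
clock: 7.62
tcp_pos: [0.5425, 0.0466, 0.0724]
orientation: [0.002, 0.103, 0.995, -0.003]
wrist_force: [-0.3, 0.3, -0.4]
finger_gap: 0.0148
t 7.62 tcp [0.5425 0.0466 0.0724] jawyaw 78.16 tilt [ 0.004 -0.007 -1.   ] gap 0.0148 F [-0.28  0.3  -0.38] j6 0.15
SHIFT [0.0009 0.0019 0.0089] SPIN -0.3
```

```bash
python3 -m inch '[[[0.001,0.002,0.004],0],[[0.001,0.002,0.0075],0],[[0.001,0.002,0.0085],0],[[0.001,0.002,0.0085],0]]'; python3 -m inch '[[[0,0,0],0],[[0,0,0],0],[[0,0,0],0],[[0,0,-0.01],0],[[0,0,-0.04],0]]' 0.6;python3 -m inch '[[[0,0,-0.04],0],[[0,0,-0.06],0],[[0,0,-0.06],0]]'; python3 go.py 0.4575 -0.2992 0.1 23.4;python3 - <<'E'
from fl import *
import pickle
c=cam("wrist"); save("w5.png",c["image"])
t=cam("top"); save("t5.png",t["image"]); pickle.dump(t,open("t5.pkl","wb"))
brass(c,0.103,[(270,180,400,330)])
E
```

```text
clock: 7.95
tcp_pos: [0.542, 0.0487, 0.064]
orientation: [0.002, 0.103, 0.995, -0.003]
wrist_force: [0.7, 0.2, -0.1]
finger_gap: 0.0144
clock: 8.37
tcp_pos: [0.5384, 0.0492, 0.101]
orientation: [-0.002, 0.103, 0.995, -0.004]
wrist_force: [0.3, 0.8, -0.3]
finger_gap: 0.0342
clock: 8.62
tcp_pos: [0.5421, 0.0495, 0.1673]
orientation: [0.003, 0.103, 0.995, -0.003]
wrist_force: [-0.0, -0.4, 0.0]
finger_gap: 0.0339
t 8.62 tcp [0.5421 0.0495 0.1673] jawyaw 78.17 tilt [ 0.006 -0.007 -1.   ] gap 0.0339 F [-0.01 -0.37  0.  ] j6 0.15
SHIFT [ 0.0118 -0.3583  0.0694] SPIN 54.8
1232 centre [542.2  48.5] size [15.3 39.5] yaw -12.4 depth z 0.1023
```

View pics/w5.png

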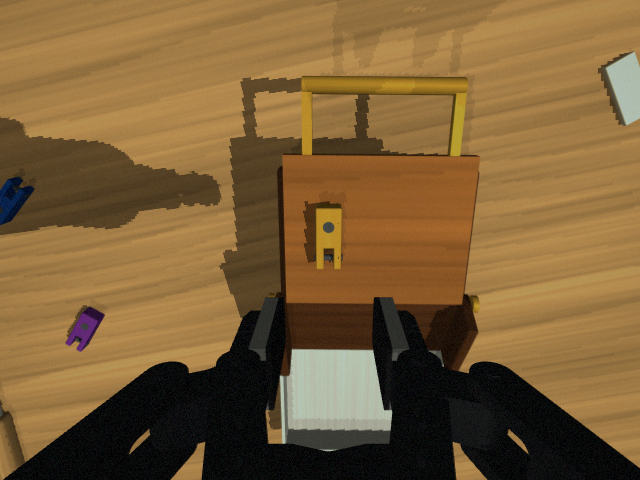

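A lies released at (328,238) in the middle of the flap, at world (0.542, 0.0485). Next is B.

```bash
python3 -m inch '[[[0.001,-0.038,0],7],[[0.002,-0.077,0],14],[[0.004,-0.117,0],21],[[0.005,-0.157,0],28],[[0.006,-0.197,0],35]]' >/dev/null;  python3 go.py 0.4575 -0.2992 0.1 23.4
```

```text
t 9.13 tcp [ 0.4917 -0.1429  0.1627] jawyaw 42.87 tilt [-0.003 -0.006 -1.   ] gap 0.0341 F [0.98 0.36 0.43] j6 0.39
SHIFT [-0.0912 -0.131   0.0637] SPIN 19.5
```

```bash
python3 -m inch '[[[-0.022,-0.032,0],7],[[-0.044,-0.064,0],14],[[-0.066,-0.096,0.02],19.5],[[-0.088,-0.128,0.04],19.5],[[-0.091,-0.131,0.06],19.5]]' >/dev/null; python3 - <<'E'
from fl import *
c=cam("wrist"); brass(c,0.013,[(200,100,440,330)])
E
python3 go.py 0.4575 -0.2992 0.01 23.4
```

```text
999 centre [ 457.3 -299. ] size [15.  38.1] yaw -66.8 depth z 0.0124
t 9.6 tcp [ 0.4539 -0.3014  0.0973] jawyaw 23.07 tilt [-0.008 -0.002 -1.   ] gap 0.0344 F [-0.51 -0.04 -2.8 ] j6 0.44
SHIFT [0.0005 0.0049 0.0873] SPIN -0.3
```

```bash
python3 -m inch '[[[0,0.005,0.035],0],[[0,0.005,0.07],0],[[0,0.005,0.085],0],[[0,0.005,0.085],0],[[0,0.005,0.085],0]]' >/dev/null; python3 go.py 0.4573 -0.299 -0.0275 23.3
```

```text
t 10.02 tcp [ 0.4566 -0.2979  0.0112] jawyaw 23.1 tilt [-0.011  0.    -1.   ] gap 0.0344 F [ 0.12 -0.51 -0.15] j6 0.45
SHIFT [-0.0015  0.0006  0.0387] SPIN -0.2
```

```bash
python3 -m inch '[[[-0.0015,0.0005,0.015],0],[[-0.0015,0.0005,0.028],0],[[-0.0015,0.0005,0.036],0],[[-0.0015,0.0005,0.038],0],[[-0.0015,0.0005,0.038],0]]'; python3 -m inch '[[[0,0,0],0],[[0,0,0],0],[[0,0,0],0],[[0,0,0],0]]' 1 40; python3 -m inch '[[[0,0,-0.04],0],[[0,0,-0.08],0],[[0,0,-0.12],0],[[0,0,-0.16],0],[[0,0,-0.17],0]]'; python3 go.py 0.554 0.1074 0.14 78.2
```

```text
clock: 10.43
tcp_pos: [0.4576, -0.299, -0.0262]
orientation: [-0.005, 0.551, 0.834, -0.003]
wrist_force: [0.7, -1.1, 1.1]
finger_gap: 0.0339
clock: 10.77
tcp_pos: [0.4585, -0.2996, -0.0248]
orientation: [-0.003, 0.551, 0.835, -0.003]
wrist_force: [-1.2, 0.3, 7.4]
finger_gap: 0.0147
clock: 11.18
tcp_pos: [0.4628, -0.3018, 0.1525]
orientation: [0.002, 0.551, 0.835, -0.004]
wrist_force: [-0.0, -0.3, -0.2]
finger_gap: 0.0144
t 11.18 tcp [ 0.4628 -0.3018  0.1525] jawyaw 23.13 tilt [-0.001 -0.008 -1.   ] gap 0.0144 F [-0.03 -0.28 -0.16] j6 0.45
SHIFT [0.3405 0.2446 0.009 ] SPIN -55.1
```

```bash
python3 -m inch '[[[0.032,0.023,0],-7],[[0.064,0.046,0],-14],[[0.097,0.07,0],-21],[[0.13,0.093,0],-28],[[0.163,0.117,0],-35]]' >/dev/null;  python3 go.py 0.554 0.1074 0.14 78.2
```

```text
t 11.6 tcp [ 0.5063 -0.1044  0.1509] jawyaw 58.42 tilt [-0.001 -0.008 -1.   ] gap 0.0146 F [ 0.57  0.31 -0.04] j6 0.2
SHIFT [0.0703 0.2055 0.0091] SPIN -19.8
```

```bash
python3 -m inch '[[[0.013,0.038,0],-7],[[0.026,0.076,0],-14],[[0.039,0.114,0],-20],[[0.052,0.152,0],-20],[[0.065,0.19,0],-20]]' >/dev/null;  python3 go.py 0.554 0.1074 0.13 78.2
```

```text
t 12.02 tcp [0.5504 0.0935 0.1493] jawyaw 78.44 tilt [-0.    -0.009 -1.   ] gap 0.0147 F [ 0.47 -0.3   0.43] j6 0.23
SHIFT [-0.0007  0.0145  0.0191] SPIN 0.2
```

```bash
python3 -m inch '[[[-0.001,0.0145,0.01],0],[[-0.001,0.0145,0.03],0],[[-0.001,0.0145,0.05],0],[[-0.001,0.0145,0.068],0],[[-0.001,0.0145,0.068],0]]' >/dev/null;  python3 go.py 0.554 0.1074 0.0655 78.2
```

```text
t 12.43 tcp [0.5512 0.1071 0.0772] jawyaw 78.48 tilt [-0.007 -0.009 -1.   ] gap 0.0145 F [-1.11 -0.25 -0.37] j6 0.26
SHIFT [-0.0028  0.001   0.0117] SPIN 0.3
```

Lower, release, then retreat straight up and look.

```bash
python3 -m inch '[[[-0.002,0.001,0.006],0],[[-0.002,0.001,0.01],0],[[-0.002,0.001,0.0115],0],[[-0.002,0.001,0.0115],0]]'; python3 -m inch '[[[0,0,0],0],[[0,0,0],0],[[0,0,0],0],[[0,0,-0.01],0],[[0,0,-0.04],0]]' 0.6;python3 -m inch '[[[0,0,-0.04],0],[[0,0,-0.06],0],[[0,0,-0.06],0]]'; python3 go.py 0.461 0.0972 0.15 168;python3 - <<'E'
from fl import *
import pickle
c=cam("wrist"); save("w6.png",c["image"]);pickle.dump(c,open("w6.pkl","wb"))
brass(c,0.103,[(290,190,400,300),(200,190,290,300)])
E
```

```text
clock: 12.77
tcp_pos: [0.5536, 0.1074, 0.0661]
orientation: [-0.003, 0.101, 0.995, -0.005]
wrist_force: [0.3, -0.4, -0.5]
finger_gap: 0.0144
clock: 13.18
tcp_pos: [0.5506, 0.1075, 0.1031]
orientation: [-0.007, 0.101, 0.995, -0.005]
wrist_force: [-0.2, -0.5, -0.6]
finger_gap: 0.0345
clock: 13.43
tcp_pos: [0.5549, 0.1083, 0.1696]
orientation: [-0.002, 0.101, 0.995, -0.005]
wrist_force: [0.8, 0.9, -0.1]
finger_gap: 0.0344
t 13.43 tcp [0.5549 0.1083 0.1696] jawyaw 78.46 tilt [-0.004 -0.009 -1.   ] gap 0.0344 F [ 0.84  0.93 -0.14] j6 0.26
SHIFT [ 0.0897 -0.0295  0.0202] SPIN -89.5
1220 centre [552.6 107.7] size [15.7 39.5] yaw -12.1 depth z 0.1024
141 centre [553.9  40.5] size [ 5.  13.5] yaw -11.7 depth z 0.1024
```

View pics/w6.png

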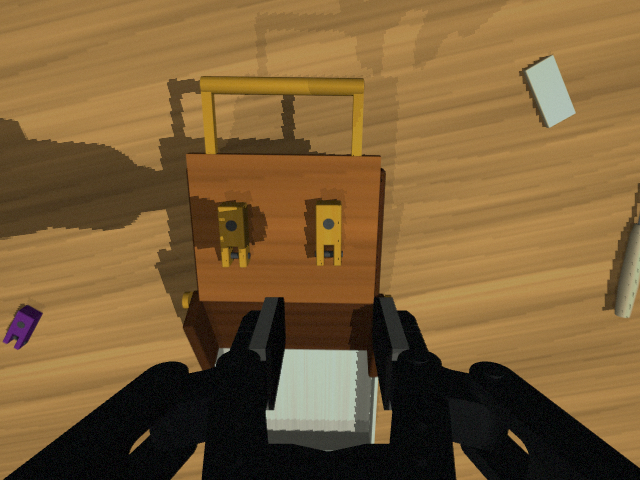

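Both flanges lie free on the flap, at (232,233) and (328,233). Next I'll turn the jaws across the bar and move above it.

```bash
python3 -m inch '[[[0.02,-0.007,0],-7],[[0.04,-0.014,0],-14],[[0.06,-0.021,0],-21],[[0.08,-0.028,0],-28],[[0.09,-0.03,0],-35]]' 0.65 >/dev/null; python3 -m inch '[[[0,0,0],-7],[[0,0,0],-14],[[0,0,0],-21],[[0,0,0],-28],[[0,0,0],-35]]'>/dev/null;   python3 go.py 0.461 0.0972 0.13 168.1
```

```text
t 14.32 tcp [0.4553 0.0965 0.1661] jawyaw 149.14 tilt [-0.013 -0.009 -1.   ] gap 0.0298 F [ 0.04 -0.6   0.35] j6 -0.99
SHIFT [-0.004  -0.0047  0.036 ] SPIN -19.0
```

```bash
python3 -m inch '[[[-0.004,-0.0047,0],-7],[[-0.004,-0.0047,0],-14],[[-0.004,-0.0047,0],-19],[[-0.004,-0.0047,0.02],-19],[[-0.004,-0.0047,0.03],-19]]'>/dev/null;   python3 go.py 0.461 0.0972 0.045 168.1;python3 - <<'E'
from fl import *
import pickle
c=cam("wrist"); save("w7.png",c["image"]);pickle.dump(c,open("w7.pkl","wb"))
# visible bar: brass points, depth-based
hsv=cv2.cvtColor(c["image"],cv2.COLOR_RGB2HSV); m=cv2.inRange(hsv,(16,150,100),(30,255,255))>0
P=cloud(c); k=m&(abs(P[...,2]-0.087)<0.012)&(c["depth"]>0)
d=np.array([np.cos(np.radians(-11.8)),np.sin(np.radians(-11.8))]); o=np.array([.597,.068])
q=P[k]; X=(q[:,:2]-o)@d; Y=(q[:,:2]-o)@[-d[1],d[0]]
b=X<-0.128; print(b.sum(),"chute x",np.percentile(X[b],[2,50,98]).round(4),"y",Y[b].min(),Y[b].max(),"z max",np.percentile(q[b,2],95))
E
```

```text
t 14.73 tcp [0.46   0.0972 0.1342] jawyaw 168.13 tilt [-0.014 -0.009 -1.   ] gap 0.0302 F [-0.36 -0.48 -0.28] j6 -1.32
SHIFT [-0.0013 -0.002   0.0892] SPIN 0.0
2861 chute x [-0.1438 -0.1387 -0.1294] y -0.046574393226565196 0.04991037624655673 z max 0.09085632713136935
```

View pics/w7.png

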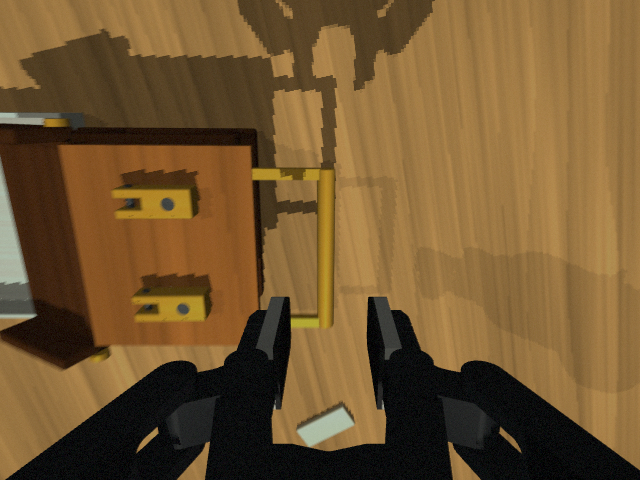

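The bar (326,250) is centred between the fingers, and both flanges are still on the flap. Descending.

```bash
python3 -m inch '[[[-0.001,-0.002,0.02],0],[[-0.001,-0.002,0.04],0],[[-0.001,-0.002,0.058],0],[[-0.001,-0.002,0.058],0],[[-0.001,-0.002,0.058],0]]' >/dev/null; python3 go.py 0.461 0.0972 0.045 168.1
```

```text
t 15.2 tcp [0.4581 0.097  0.0736] jawyaw 168.09 tilt [-0.021 -0.01  -1.   ] gap 0.0296 F [1.53 0.11 0.25] j6 -1.32
SHIFT [-0.0012 -0.0033  0.0285] SPIN -0.0
```

```bash
python3 -m inch '[[[0,0,0.01],0],[[0,0,0.02],0],[[0,0,0.03],0],[[0,0,0.03],0]]' ; python3 -m inch '[[[0,0,0],0],[[0,0,0],0],[[0,0,0],0],[[0,0,0],0]]' 1 30;  python3 go.py 0.461 0.0972 0.045 168.1
```

```text
clock: 15.53
tcp_pos: [0.456, 0.0966, 0.0418]
orientation: [-0.013, -0.63, 0.777, 0.004]
wrist_force: [-0.1, -0.0, -0.7]
finger_gap: 0.0304
clock: 15.87
tcp_pos: [0.4604, 0.0957, 0.0433]
orientation: [-0.01, -0.63, 0.777, 0.001]
wrist_force: [7.4, -3.7, -1.3]
finger_gap: 0.0087
t 15.87 tcp [0.4604 0.0957 0.0433] jawyaw 168.03 tilt [-0.017 -0.012 -1.   ] gap 0.0087 F [ 7.43 -3.71 -1.26] j6 -1.32
SHIFT [-0.0015 -0.0002 -0.0018] SPIN -0.1
```

```bash
python3 -m inch '[[[0,0,-0.011],0],[[0,-0.001,-0.022],0],[[0,-0.003,-0.033],0],[[0,-0.0055,-0.0435],0],[[0,-0.009,-0.054],0]]';  python3 go.py 0.498 0.0875 0.1435 168.1
```

```text
clock: 16.28
tcp_pos: [0.4697, 0.0937, 0.0979]
orientation: [-0.011, -0.629, 0.777, 0.0]
wrist_force: [1.8, -3.3, -3.2]
finger_gap: 0.0087
t 16.28 tcp [0.4697 0.0937 0.0979] jawyaw 168.01 tilt [-0.017 -0.014 -1.   ] gap 0.0087 F [ 1.85 -3.34 -3.18] j6 -1.32
SHIFT [ 0.0009 -0.0283 -0.046 ] SPIN -0.1
```

```bash
python3 -m inch '[[[0,-0.004,-0.01],0],[[0,-0.0095,-0.02],0],[[0,-0.015,-0.029],0],[[0,-0.022,-0.038],0],[[0,-0.029,-0.0465],0]]'; python3 -m inch '[[[0,0,0],0],[[0,0,0],0],[[0,0,0],0],[[0,0,0],0],[[0,0,0],0]]'; python3 go.py 0.498 0.0875 0.1435 168.1; python3 - <<'E'
from fl import *
a=cam("wrist"); b=cam("scene"); t=cam("top")
for n,c in (("w8",a),("s8",b),("t8",t)): save(n+".png",c["image"])
z=lambda i,x0,y0,x1,y1:cv2.resize(i[y0:y1,x0:x1],(400,300),interpolation=cv2.INTER_CUBIC)
save("end.png",np.vstack([np.hstack([z(b["image"],220,190,420,340),z(t["image"],220,110,420,260)]),np.hstack([z(a["image"],0,0,640,480),z(t["image"],240,130,360,220)])]))
for c in (b,t): print(c["W"][:3,3])
brass(t,0.018,[(270,135,365,200)],smin=120,vmin=90); 
E
```

```text
clock: 16.7
tcp_pos: [0.4972, 0.0876, 0.1446]
orientation: [-0.013, -0.629, 0.777, 0.001]
wrist_force: [-1.8, -3.1, -1.8]
finger_gap: 0.0087
clock: 17.12
tcp_pos: [0.4967, 0.0877, 0.1442]
orientation: [-0.013, -0.629, 0.777, 0.001]
wrist_force: [1.2, -0.2, -1.8]
finger_gap: 0.0086
t 17.12 tcp [0.4967 0.0877 0.1442] jawyaw 168.0 tilt [-0.021 -0.015 -1.   ] gap 0.0086 F [ 1.15 -0.16 -1.8 ] j6 -1.34
SHIFT [-0.0001 -0.0014  0.0007] SPIN -0.1
[1.0076826  0.67228198 1.05869293]
[0.40289529 0.05712417 0.96198899]
22 centre [687.4  11.4] size [ 4.1 19.2] yaw -0.3 depth z 0.0181
```

View pics/end.png

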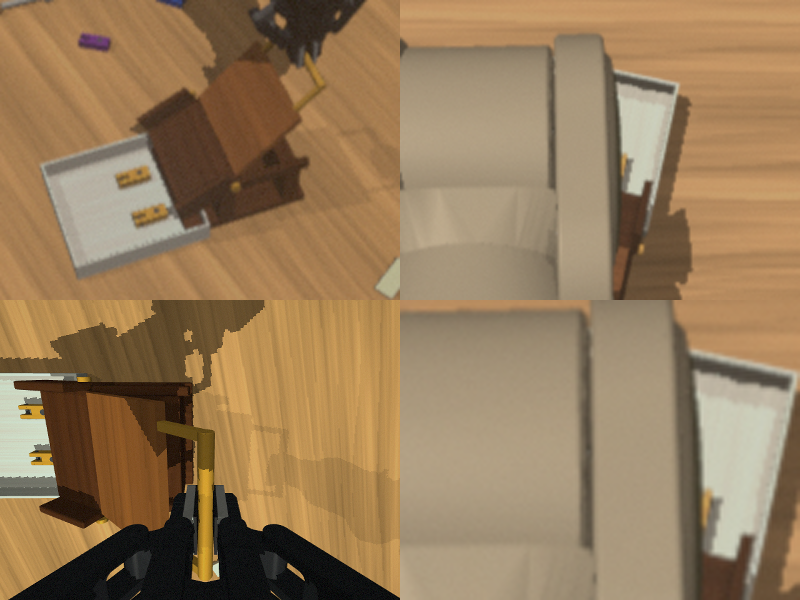

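Scene view: both flanges lie in the tray, at crop (133,176) and (150,214), and the flap is held up. I'll check the flap angle from a plane fit, check that the flanges are at rest, and compare the bystanders with the start.

```bash
python3 -m inch '[[[0,0,0],0],[[0,0,0],0],[[0,0,0],0],[[0,0,0],0],[[0,0,0],0]]' ; python3 - <<'E'
from fl import *
import pickle
c=cam("wrist"); b=cam("scene"); b0=pickle.load(open("scene0.pkl","rb"))
P=cloud(c)[150:300,150:235].reshape(-1,3)
# dominant plane of flap region (RANSAC-lite via median normal): lstsq with trimming
d=np.array([np.cos(np.radians(-11.8)),np.sin(np.radians(-11.8))]); X=(P[:,:2]-[.597,.068])@d; Y=(P[:,:2]-[.597,.068])@[-d[1],d[0]]; Z=P[:,2]
k=(X>-0.07)&(X<-0.005)&(abs(Y)<0.055)&(Z>0.085)
for _ in range(5):
    f=np.polyfit(X[k],Z[k],1); k&=abs(np.polyval(f,X)-Z)<0.006
print("flap deg",np.degrees(np.arctan(-f[0])),k.sum())
hs=cv2.cvtColor(b["image"],cv2.COLOR_RGB2HSV); m=cv2.inRange(hs,(14,130,80),(30,255,255)); w=np.zeros_like(m); w[265:315,245:303]=m[265:315,245:303]
n,l,st,ce=cv2.connectedComponentsWithStats(w)
for i in range(1,n):
    if st[i,4]>25:
        p=onz(b,*ce[i],0.012)[:2]-[.597,.068]; print("flange tray xy",(p@d-0.115).round(3),(p@[-d[1],d[0]]).round(3),st[i,4],"px",ce[i].round(1))
for nm,(x0,y0,x1,y1) in {"key":(400,310,435,345),"pricker":(345,365,415,405),"wrench":(175,175,255,212)}.items():
    print(nm,np.abs(b["image"][y0:y1,x0:x1].astype(int)-b0["image"][y0:y1,x0:x1]).mean().round(2))
E
python3 go.py 0.498 0.0875 0.1435 168.1
```

```text
clock: 17.68
tcp_pos: [0.4968, 0.0876, 0.1443]
orientation: [-0.013, -0.629, 0.777, 0.001]
wrist_force: [0.0, -1.5, -2.0]
finger_gap: 0.0085
flap deg 44.291877683233814 10713
flange tray xy -0.019 -0.031 90 px [286.2 277.8]
flange tray xy -0.02 0.029 93 px [294.6 297.2]
key 7.37
pricker 7.44
wrench 7.03
t 17.78 tcp [0.4967 0.0877 0.1443] jawyaw 168.0 tilt [-0.021 -0.015 -1.   ] gap 0.0086 F [-0.01 -1.42 -2.04] j6 -1.34
SHIFT [-0.0001 -0.0013  0.0007] SPIN -0.1
```

```bash
python3 -c "
from workcell import env
env.hand_in(); print(env.get_state()['clock'])"
```

```text
the job is handed in; nothing more can be done
the job is handed in; nothing more can be done
```

I laid both brass flanges on the level flap and released them there. I then raised the flap by its bar, and both slid into the tray. I handed the job in at about 18 s, with the gripper still holding the bar; no verdict is reported.

**Last checks:**
- **Flap angle:** a plane fit to the wrist depth gave 44.3°. The target is 45° within 6°.
- **Grip:** the fingers were closed on the 10 mm bar at a reading of 8.6 mm, with about 2 N downward load at the wrist. I had no direct reading of finger contact force.
- **Flanges:** they lay at tray (x, y) of about (-19, -31) mm and (-20, +29) mm, at the same pixels in two pictures about 0.6 s apart. They are clear of the flap and fingers.
- **Bystanders:** the image around the key top, pricking tool and wrench differed from the start evenly, by about 7 grey levels. I take that as noise, with nothing moved.

**What went wrong or disagreed:**
- **Missed grasp:** the first try at flange_a closed on air and moved nothing.
- **TCP offset:** the wrist depth put the finger tips about 31 mm behind the reported TCP, which contradicts the description. I allowed for that offset from then on, and every later grasp held.
- **Bench contact:** while gripping flange_b the wrist force rose to 7.4 N, probably the finger tips touching the bench, far below the limit.

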